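Turn a recessed plate over on the drop edge and hook it into the drilling board

ROBOT

A 7-joint arm with a two-finger parallel gripper is mounted at the origin on a cart in front of the work surface, level with it; the furniture and walls round the work are solid. World frame = base frame: x ahead of the robot, y to its left, z up, the work surface at z = 0. Lengths are in m, angles in rad, forces in N, time in s.
With the tool pointing down it reaches from about 0.4 to 0.85 m from the base axis. Payload 10.4 kg.
Tool frame: the origin (TCP) lies on the centre line of the jaws, within the pads' length; the fingertips stand 25 mm ahead of it and the grasp point (between the pads) lies 6 mm ahead of it (tip_extent is the distance from the TCP to the fingertips, in m); z points along the fingers, y is the line along which they close (so a half turn about z gives the same grasp; the last joint's range is limited). The gripper opens to 85 mm and grips with 20 to 120 N. Pads are 22 mm wide; open, the fingers measure 114 mm over their backs; the gripper's body (76 mm by 85 mm) begins 54 mm behind the grasp point. The pads swing forward as they close: fully open they stand 13 mm farther back than shut.
Start: joints at [-1.253, 0.332, -0.065, 1.46, 0.022, 1.35, -0.088], TCP at [0.209, 0.589, 0.256] pointing down, gripper open.
Joint ranges: [-2.6, 2.6], [-0.5, 2.12], [-1.47, 1.34], [0.16, 2.42], [-1.27, 4.41], [0.06, 2.06], [-2.6, 2.6]. Speed limits (rad/s): [2.22, 2.22, 2.79, 2.79, 3.14, 3.14, 3.14].

INTERFACE

Orientations are given as a 3x3 rotation matrix whose columns are the frame's x, y, z axes.
In Python, from workcell import get_state, read_camera, hand_in, boxes_of, tip_of, tip_extent gives the robot as it stands.
- The arm moves only by the tool carry_out, never from a script. Its argument "motion" is one flat list of numbers, 5 for each row, row after row: the shift along the tool's x, y, z in mm, then the turn about the tool's z in degrees, then the closure in counts, from 0 (fully open) to 255 (shut). A call has 1 to 5 rows; each row shifts and turns the commanded pose from where the row before left it, along the tool's axes as they then stand; what a row does not reach is not made up. A row lasts 1/12 s, in which the tool goes at most 41.7 mm and 7.16 degrees, less where a joint would pass 70% of its speed; a pose out of reach is approached as far as the arm can. A call with a gripper value outside its range is refused whole. The fingers move at their own pace and stop on an object; the grip force is fixed at half the most. Time passes only in rows, so rows that do not move let the fingers close. It gives the time, the measured TCP pose, the force, the opening and the grip force at its end, in the units of the state.
- get_state(): the state, without advancing time (a new reading comes with each control period).
- read_camera(name): name is "scene" or "top" or "wrist"; returns a dict with "img" (480x640x3 uint8, red, green, blue), "z_map" (480x640 float32, m along the optical axis (not along the pixel's ray), 0 where there is no reading), "intrinsics" (3x3 intrinsics, pixels), "distortion" ([k1, k2, p1, p2, k3] as OpenCV has them; the pictures are not rectified), "xyz" and "orientation" of the camera in the world. Camera axes: x right, y up, looking along -z (the intrinsics and any distortion apply to the point x, -y, -z); pixel columns grow to the right and rows downward; lengths in m; the calibration is good to about 2 mm. A picture is of the moment at which its call begins.
- hand_in(): hands the job in; it is judged then, once.
Trained networks look in the newest picture that a camera, given by its name, has taken for a name from the list of things; names that differ only in an ending like _2 or _b are one class to them, and where a whole thing is asked for, a point or a joint stands for the part that bears it (a point fixed in the world has none). Each returns a list of dicts, best first, with "p" (0 to 1); they miss things now and then, are a little off and sometimes report something else, mostly with a low value. They report only what shows in the picture. A call takes as long as a camera call.
- boxes_of(name, camera): "centre" ([column, row] in pixels, amid what is visible of it).
- tip_of(name, camera): "centre" ([column, row] in pixels: a listed point, or the origin of a listed thing).
The state is a dict: "time_s": time; "joint_positions": joint angles; "qd": joint speeds; "joint_efforts": joint torques, N m; "tcp_pos": TCP position; "ee_rot": TCP orientation; "ft_force": force on the tool from outside, world axes, zero at the start; "wrist_torque": the same for the moment, N m; "gripper_width": finger opening in m; "gripper_force": force on a finger pad.
Only numpy, scipy, OpenCV 4.12 (cv2) and the standard library are available. Lean on these libraries where they do the work, as an engineer would, in place of code of your own. Each camera call takes 0.05 s, during which the arm holds its last target. There are 200 camera calls.

TASK

The beech plate lies with its round recess up, but its plain back has to be drilled next. Turn it over on the turn-over stand: let it go across the steel edge at the top so that it tips over on its own and slides down the ramp to the stop, back up. Then take it off the ramp, slip one short end under the lip of the drilling board at a tilt and swing the other end down until the plate lies flat on the bed, recess down, between fence and stop; let go and leave the other things on the bench where they are.

Things in the scene. Friction and masses are not known exactly. Their poses are not given: they have to be found in the camera images.
- plate: Loose beech plate, 100 x 64 x 12 mm, about 60 g, a round recess (42 mm wide, 6 mm deep) in one broad face; the other face (back) is plain. Origin: centre of the back. x along the length, y along the width, z from back to recessed face: up at the start, down at the end. Both short ends are alike. Starts flat on the bench at the right. Grip it across its 64 mm width at mid-length.
- plate_center (a point): Centre of the plate: half length, width and thickness (6 mm from either broad face); axes as the plate.
- plate_end_a (a point): Middle of the plate's short end at its own +x (half width, half thickness), 50 mm from the centre.
- plate_end_b (a point): Middle of the plate's other short end, at its own -x, 50 mm from the centre.
- turnover_stand: Turn-over stand, fixed: baseboard 250 x 110 x 12 mm; origin at the centre of its underside, on the bench; x points away from the robot (turned up to 0.2 rad), z up. At the far side a 48 mm wide drop board leans 14 degrees towards the robot and bears the steel drop edge, its highest part. Under it a landing (x 18 to 62 mm, z 78 to 87); from x 18 the ramp falls towards the robot.
- stand_edge (a point): Top of the drop edge, a steel rod 8 mm thick, 48 mm long along y, at mid-length (stand frame 32, 0, 217 mm); axes as the stand. A level plate let go lengthwise along x, centred in y to 5 mm, square to 4 degrees, its centre 8 to 18 mm nearer the robot than the edge, underside 2 to 12 mm above it, tips forward over it, lands on its recessed face and slides to the stop.
- stand_ramp (a point): Middle of the ramp's surface (stand frame -48, 0, 58 mm); axes as the stand. Slick white ramp, 48 mm wide, 145 mm long, falling 24 degrees towards the robot to a stop strip 8 mm high (at x -115, z 28). A turned plate rests on it back up, near end low, centre at about x -71, z 55 mm, up to 12 mm sideways and 12 degrees askew. Beside its lower 90 mm there is room for fingers.
- stand_cheeks (a point): Midpoint between the tops of the two flared plywood cheeks beside the landing (stand frame 28, 0, 131 mm). They stand 71 mm apart at the landing and 95 mm apart at their tops, from x -20 to 55 mm; keep the fingers above them or in front of them.
- drilling_board: Drilling board, fixed, 172 x 100 x 12 mm; origin at the centre of its underside, on the bench; x points away from the robot (turned up to 0.2 rad), z up. A bed 48 mm wide (narrower than the plate, so fingers reach down beside it), top at z 22 mm, lies between the near fence (face at x -52) and the far stop (face at x 52): 4 mm of play for the plate, which fits only with one end under the lip.
- board_seat (a point): Where the plate's centre lies when seated (board frame 0, 0, 28 mm); axes as the board.
- board_lip (a point): Lower edge of the free end of the fence's aluminium lip, at mid-width (board frame -44, 0, 39 mm); axes as the board. The lip is 76 mm wide and reaches 8 mm over the bed from the fence's face; its underside is 17 mm above the bed, its top at z 47 mm.
- board_stop (a point): Top of the far stop's face, at mid-width (board frame 52, 0, 28 mm); axes as the board. The stop is 60 mm wide and rises 6 mm above the bed.
- mallet: Wooden mallet, 184 x 85 x 60 mm, lying at the left. Origin: centre of its underside. Leave it alone.
- abrasive_roll: Roll of dark abrasive cloth, 69 mm across, 50 mm high, standing at the back. Origin: centre of its underside. Leave it alone.
- pencil: Red pencil, 162 mm long, lying at the back right. Origin: centre of its underside. Leave it alone.
- loose_block_0: Tapered wooden block, 28 x 50 x 63 mm, standing behind the work area. Origin: centre of its underside. Leave it alone.
- loose_block_1: Tapered wooden block, 28 x 50 x 61 mm, standing behind the plate at the right. Origin: centre of its underside. Leave it alone.
- loose_block_2: Tapered wooden block, 28 x 51 x 63 mm, standing near the front edge of the bench at the right. Origin: centre of its underside. Leave it alone.

How it is judged:
On the way, in this order (a step that is already met when the one before it is completed fails the run):
1. the plate tips over at the drop edge on its own, touching no finger (angle between plate's own z axis and vertical between 1 and 2.3 rad and contact force between plate and the fingers below 0.1 N and distance between plate_center and stand_edge below 0.16 m).
2. the plate lies back up on the ramp at the stop, at rest and not held (angle between plate's own z axis and vertical between 2.55 and 2.9 rad and x of plate_center in the frame of turnover_stand between -0.095 and -0.05 m and y of plate_center in the frame of turnover_stand between -0.03 and 0.03 m and z of plate_center in the frame of turnover_stand below 0.09 m and contact force between plate and the fingers below 0.1 N and linear speed of plate below 0.03 m/s), for 0.2 s.
3. one short end of the plate is under the lip while the plate is still tilted by 5 degrees or more (((x of plate_end_a in the frame of drilling_board between -0.06 and -0.045 m and z of plate_end_a in the frame of drilling_board between 0.018 and 0.039 m and y of plate_end_a in the frame of drilling_board between -0.02 and 0.02 m) or (x of plate_end_b in the frame of drilling_board between -0.06 and -0.045 m and z of plate_end_b in the frame of drilling_board between 0.018 and 0.039 m and y of plate_end_b in the frame of drilling_board between -0.02 and 0.02 m)) and angle between plate's own z axis and vertical between 2.2 and 3.05 rad), for 0.1 s.
At the end, for the whole second after the job is handed in: The plate lies at rest and released, back up and recess down, flat on the drilling board's bed within 3.5 degrees, one short end under the lip: its centre within 4.5 mm along and 15 mm across of the seat point and within 2.5 mm of its height, its length in line with the board within 4 degrees (angle between plate's own z axis and vertical above 3.08 rad and x of plate_center in the frame of drilling_board between -0.0045 and 0.0045 m and y of plate_center in the frame of drilling_board between -0.015 and 0.015 m and z of plate_center in the frame of drilling_board between 0.0255 and 0.0305 m and angle between the x axis of plate and the x axis of drilling_board, either way round below 0.07 rad and linear speed of plate below 0.01 m/s and contact force between plate and the fingers below 0.1 N); the robot touches nothing.
It fails at once if the mallet or the pencil is moved by more than 30 mm (distance of any of mallet, pencil from where it was at the start of the episode above 0.03 m).
It fails at once if the abrasive roll is moved by more than 30 mm (distance of abrasive_roll from where it was at the start of the episode above 0.03 m).
It fails at once if one of the three loose blocks is moved by more than 30 mm (distance of any of loose_block_0, loose_block_1, loose_block_2 from where it was at the start of the episode above 0.03 m).
It also fails if it takes over 64 s, if anything falls off the work surface, if the arm or the gripper's body presses on something with over 40 N, if the wrist force passes 120 N, or if a joint passes its speed limit or range.

## Working session

There is one attempt and no reset: what is moved stays moved. The work goes in short steps, Python scripts to look and compute and a tool call to move; the robot and the scene stay as the last step left them, time stands still between calls to the robot, and variables do not carry over. Pictures are saved under pics/ and viewed, at most 13 in all, crops included, and the job is handed in when it is done.

Besides the shell and the picture viewer there is one more tool, called as a command line: name --argument value ..., lists and objects as JSON in quotes. carry_out: Moves the arm, as the interface text tells. Its arguments: {"type":"object","properties":{"motion":{"type":"array"}},"required":["motion"]}

```bash
mkdir -p pics; cat > h.py <<'E'
import numpy as np, cv2
from workcell import *
def cam(n):
    c=read_camera(n); return c
def ray(c,px):
    u=cv2.undistortPoints(np.array([[px]],float),c["intrinsics"],np.array(c["distortion"],float))[0,0]
    return np.array(c["orientation"])@np.array([u[0],-u[1],-1.0])
def atz(c,px,z):
    d=ray(c,px);o=np.array(c["xyz"]);return o+d*(z-o[2])/d[2]
def atd(c,px):
    m=c["z_map"];x,y=int(round(px[0])),int(round(px[1]))
    p=m[max(0,y-2):y+3,max(0,x-2):x+3];p=p[p>0]
    return np.array(c["xyz"])+ray(c,px)*np.median(p) if len(p) else None
def cloud(c):
    m=c["z_map"];v,u=np.nonzero(m>0)
    q=cv2.undistortPoints(np.stack([u,v],1).astype(float)[:,None],c["intrinsics"],np.array(c["distortion"],float))[:,0]
    d=np.stack([q[:,0],-q[:,1],-np.ones(len(q))],1)*m[v,u][:,None]
    return d@np.array(c["orientation"]).T+np.array(c["xyz"]),c["img"][v,u]
E
python3 - <<'E'
from h import *
np.set_printoptions(precision=3,suppress=True)
s=get_state();print(s["tcp_pos"],s["ee_rot"],s["time_s"],s["gripper_width"],tip_extent)
Z=dict(plate=.0,plate_center=.006,stand_edge=.217,stand_ramp=.058,turnover_stand=0,stand_cheeks=.131,drilling_board=0,board_seat=.022,board_lip=.039,board_stop=.028)
for n in("top","scene"):
    c=cam(n);cv2.imwrite(f"pics/{n}.png",c["img"][:,:,::-1]);print(n,c["xyz"])
    for k,z in Z.items():
        for t in tip_of(k,n)[:2]: print(k,np.array(t["centre"]),round(t["p"],2),atz(c,t["centre"],z),atd(c,t["centre"]))
E
```

```text
[0.209 0.589 0.256] [[-0.942  0.334 -0.   ]
 [ 0.334  0.942 -0.001]
 [-0.    -0.001 -1.   ]] 0.0 0.08515487870704636 0.025
top [ 0.418 -0.045  1.445]
plate [421.3 245.4] 0.82 [ 0.555 -0.286  0.   ] [ 0.555 -0.285  0.006]
plate [355.9 215.7] 0.71 [ 0.635 -0.106  0.   ] [ 0.603 -0.097  0.216]
plate_center [424.5 245.8] 0.87 [ 0.554 -0.294  0.006] [ 0.553 -0.294  0.008]
stand_edge [257.2 247.7] 0.75 [0.525 0.134 0.217] [0.542 0.162 0.024]
stand_edge [356.  215.6] 0.59 [ 0.603 -0.097  0.217] [ 0.603 -0.097  0.216]
stand_ramp [350.2 253.9] 0.78 [ 0.525 -0.089  0.058] [ 0.525 -0.089  0.061]
turnover_stand [353.2 238.9] 0.96 [ 0.571 -0.099  0.   ] [ 0.563 -0.096  0.076]
stand_cheeks [355.2 226.8] 0.81 [ 0.588 -0.099  0.131] [ 0.593 -0.101  0.092]
stand_cheeks [432.9 262.9] 0.66 [ 0.499 -0.293  0.131] [ 0.507 -0.317  0.006]
drilling_board [255.9 246. ] 0.94 [0.549 0.169 0.   ] [0.546 0.165 0.023]
drilling_board [254.6 259.1] 0.63 [0.512 0.172 0.   ] [0.51  0.167 0.029]
board_seat [254.  241.9] 0.87 [0.558 0.171 0.022] [0.558 0.171 0.023]
board_seat [254.3 225.1] 0.36 [0.604 0.172 0.022] [0.6
[... 502 characters left out ...]
0.53  -0.08   0.058] [ 0.529 -0.082  0.061]
turnover_stand [339.6 292.4] 0.68 [ 0.59  -0.088  0.   ] [ 0.559 -0.137  0.061]
stand_cheeks [349.2 253.6] 0.96 [ 0.612 -0.093  0.131] [ 0.631 -0.065  0.1  ]
drilling_board [283.2 240.7] 0.69 [0.556 0.169 0.   ] [0.546 0.146 0.022]
drilling_board [350.6 229.5] 0.41 [0.749 0.113 0.   ] [ 0.607 -0.104  0.219]
board_seat [278.7 237.1] 0.77 [0.542 0.166 0.022] [0.541 0.165 0.023]
board_lip [268.2 232.7] 0.65 [0.517 0.18  0.039] [0.522 0.192 0.028]
board_lip [281.9 239.7] 0.49 [0.537 0.134 0.039] [0.544 0.15  0.024]
board_stop [297.2 227. ] 0.63 [0.605 0.172 0.028] [0.606 0.175 0.026]
board_stop [347.5 214.6] 0.59 [0.759 0.147 0.028] [0.754 0.138 0.037]
```

View pics/top.png

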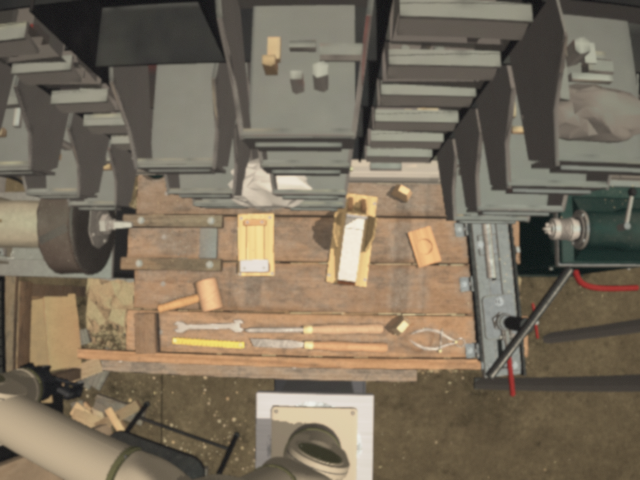

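View pics/scene.png

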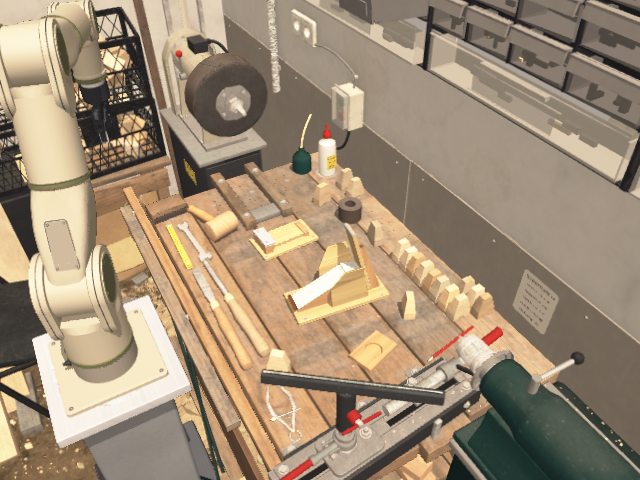

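```bash
python3 - <<'E'
from h import *
np.set_printoptions(precision=4,suppress=True)
c=cam("top");P,col=cloud(c)
def rect(sel,nm):
    r=cv2.minAreaRect((P[sel][:,:2]*1000).astype(np.float32));b=cv2.boxPoints(r)
    e=[b[1]-b[0],b[2]-b[1]];l=max(e,key=np.linalg.norm);a=np.degrees(np.arctan2(l[1],l[0]));a=(a+90)%180-90
    print(nm,r[0],r[1],"yaw",a,sel.sum())
def near(x,y,r): return np.hypot(P[:,0]-x,P[:,1]-y)<r
z=P[:,2]
rect(near(.553,-.294,.075)&(z>.0055)&(z<.02),"plate")
rect(near(.555,-.095,.15)&(z>.006)&(z<.3),"stand all")
rect(near(.603,-.097,.05)&(z>.205),"edge")
rect(near(.55,.17,.11)&(z>.007),"board")
# ramp: bright pixels
w=(col.min(1)>170)&near(.525,-.09,.12)&(z>.025)&(z<.11);rect(w,"ramp")
q=P[near(.603,-.097,.05)&(z>.205)];print(q.mean(0),q.max(0))
print(P[near(.5,-.29,.02)][:,2].mean(),P[near(.55,.17,.015)][:,2].mean())
big=cv2.resize(c["img"][170:300,220:460],None,fx=3.3,fy=3.3,interpolation=cv2.INTER_CUBIC);cv2.imwrite("pics/topz.png",big[:,:,::-1])
E
```

```text
plate (553.5597534179688, -293.3791809082031) (141.2043914794922, 143.021484375) yaw -81.24914 881
stand all (545.092041015625, -98.43756103515625) (271.9289855957031, 289.189208984375) yaw -57.950226 3709
edge (596.2750244140625, -94.50652313232422) (99.95840454101562, 77.59666442871094) yaw 69.532745 18858
board (550.0374145507812, 171.85906982421875) (190.67701721191406, 216.05828857421875) yaw -86.04222 40040
ramp (537.0149536132812, -91.23052978515625) (47.88648223876953, 160.3971710205078) yaw -6.979454 1082
[ 0.5899 -0.1009  1.0241] [ 0.645  -0.0476  1.164 ]
0.5722936843218552 0.023298336619428338
```

View pics/topz.png

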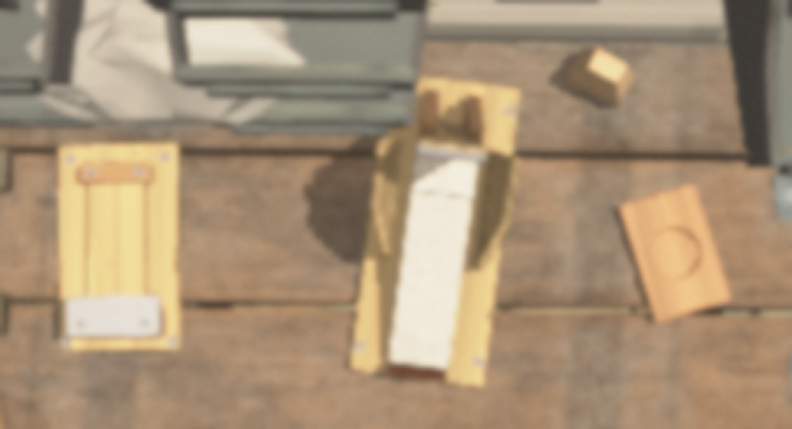

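```bash
python3 - <<'E'
from h import *
np.set_printoptions(precision=4,suppress=True)
c=cam("top")
def f(p,z): return atz(c,(220+(p[0]+.5)/3.3-.5,170+(p[1]+.5)/3.3-.5),z)[:2]
for n,ps,z in(("plate",[(620,207),(692,185),(730,302),(657,322)],.012),("board",[(57,145),(180,143),(180,350),(61,349)],.012),("stand",[(421,77),(519,90),(485,386),(351,370)],.012)):
    q=np.array([f(p,z) for p in ps]);print(n,q.mean(0),[np.degrees(np.arctan2(*(q[i]-q[j])[::-1])) for i,j in((0,3),(1,2))],np.linalg.norm(q-np.roll(q,1,0),axis=1))
q=np.array([f(p,.217) for p in [(418,148),(488,155)]]);print("edge",q.mean(0),q)
q=np.array([f(p,.028) for p in [(388,369),(446,376)]]);print("rampend",q.mean(0),q)
P,col=cloud(c);z=P[:,2]
r=(abs(P[:,0]-.6)<.05)&(abs(P[:,1]+.097)<.05)&(z>.19)&(z<.25);print(P[r].mean(0),P[r].max(0),P[r].min(0),r.sum())
s=get_state();w=cam("wrist");print("wrist cam in tool",np.array(s["ee_rot"]).T@(np.array(w["xyz"])-s["tcp_pos"]),np.array(s["ee_rot"]).T@np.array(w["orientation"]),w["intrinsics"][0])
E
```

```text
plate [ 0.5509 -0.2921] [np.float64(17.718223869520347), np.float64(17.673935873682428)] [0.0994 0.0629 0.1015 0.0629]
board [0.5523 0.1676] [np.float64(2.767901064490426), np.float64(1.2388445392618674)] [0.1711 0.1039 0.1726 0.0993]
stand [ 0.569  -0.1018] [np.float64(-12.795560220250488), np.float64(-6.330220171831121)] [0.2505 0.0822 0.2472 0.1104]
edge [ 0.6032 -0.0994] [[ 0.6055 -0.0746]
 [ 0.601  -0.1243]]
rampend [ 0.4506 -0.0799] [[ 0.4532 -0.0564]
 [ 0.4481 -0.1034]]
[ 0.6044 -0.0983  0.2146] [ 0.6158 -0.0762  0.223 ] [ 0.5956 -0.121   0.1901] 107
wrist cam in tool [ 0.0671  0.0004 -0.1176] [[-0.0005  0.9642  0.2652]
 [ 1.      0.0003  0.0005]
 [ 0.0004  0.2652 -0.9642]] [358.0407   0.     319.079 ]
```

carry_out --motion '[-26,-30,-4,0,0,-26,-30,-4,0,0,-26,-30,-4,0,0,-26,-30,-4,0,0,-26,-30,-4,0,0]'

```text
time_s: 1.67
tcp_pos: [0.2817, 0.4024, 0.2765]
ee_rot: [[-0.942, 0.334, 0.0], [0.334, 0.942, 0.0], [0.0, 0.0, -1.0]]
ft_force: [1.0, 0.6, 0.6]
gripper_width: 0.0856
gripper_force: 0.0
```

carry_out --motion '[-26,-30,0,0,0,-26,-30,0,0,0,-26,-30,0,0,0,-26,-30,0,0,0,-26,-30,0,0,0]'

```text
time_s: 2.08
tcp_pos: [0.354, 0.2175, 0.2765]
ee_rot: [[-0.943, 0.334, 0.0], [0.334, 0.943, 0.001], [-0.0, 0.001, -1.0]]
ft_force: [1.8, -0.0, -0.1]
gripper_width: 0.0856
gripper_force: 0.0
```

carry_out --motion '[-26,-30,0,0,0,-26,-30,0,0,0,-26,-30,0,0,0,-26,-30,0,0,0,-26,-30,0,0,0]'

```text
time_s: 2.5
tcp_pos: [0.4263, 0.0325, 0.2766]
ee_rot: [[-0.942, 0.334, 0.001], [0.334, 0.942, 0.001], [-0.001, 0.001, -1.0]]
ft_force: [1.3, 0.3, -0.2]
gripper_width: 0.0857
gripper_force: 0.0
```

carry_out --motion '[-26,-30,0,0,0,-26,-30,0,0,0,-26,-30,0,0,0,-26,-30,0,0,0,-26,-30,0,0,0]'

```text
time_s: 2.92
tcp_pos: [0.4989, -0.1522, 0.2769]
ee_rot: [[-0.943, 0.334, 0.002], [0.334, 0.943, 0.0], [-0.002, 0.001, -1.0]]
ft_force: [1.0, 1.7, 0.1]
gripper_width: 0.0854
gripper_force: 0.0
```

carry_out --motion '[-24,-29,0,0,0,-24,-29,0,0,0,-24,-29,0,0,0,-24,-29,0,0,0,0,0,10,-7,0]'

```text
time_s: 3.33
tcp_pos: [0.5501, -0.2987, 0.266]
ee_rot: [[-0.974, 0.225, -0.001], [0.225, 0.974, -0.005], [-0.0, -0.005, -1.0]]
ft_force: [-1.1, -0.6, -0.1]
gripper_width: 0.0854
gripper_force: 0.0
```

carry_out --motion '[0,0,20,-6,0,0,0,20,-6,0,0,0,20,-6,0,0,0,20,-6,0,0,0,20,-6,0]'

```text
time_s: 3.75
tcp_pos: [0.5502, -0.2915, 0.1653]
ee_rot: [[-0.952, -0.305, 0.0], [-0.305, 0.952, 0.0], [-0.0, 0.0, -1.0]]
ft_force: [-0.3, 0.4, 0.5]
gripper_width: 0.0853
gripper_force: 0.0
```

```bash
cat >> h.py <<'E'
def go(x,y,z,yaw=None):
    "deltas in tool axes (mm), turn (deg) to bring tool -x to heading yaw"
    s=get_state();R=np.array(s["ee_rot"]);d=R.T@(np.array([x,y,z])-s["tcp_pos"])*1000
    h=np.degrees(np.arctan2(-R[1,0],-R[0,0]));print("tcp",s["tcp_pos"],"heading",h,"shift",d,"turn",None if yaw is None else h-yaw,"t",s["time_s"])
E
python3 - <<'E'
from h import *
np.set_printoptions(precision=4,suppress=True)
c=cam("wrist");cv2.imwrite("pics/w1.png",c["img"][:,:,::-1])
for k in("plate_center","plate_end_a","plate_end_b","plate"):
    for t in tip_of(k,"wrist")[:2]: print(k,t["centre"],round(t["p"],2),atz(c,t["centre"],.006))
P,col=cloud(c);s=(P[:,2]>.0045)&(P[:,2]<.02)&(np.hypot(P[:,0]-.552,P[:,1]+.293)<.075)
print(cv2.minAreaRect((P[s][:,:2]*1000).astype(np.float32)),s.sum(),np.median(P[:,2]),np.percentile(P[s][:,2],[5,50,95]))
go(.552,-.293,.03,17.7)
E
```

```text
plate_center [318.5, 235.2] 0.63 [ 0.553  -0.2909  0.006 ]
plate_center [526.7, 322.5] 0.32 [ 0.5718 -0.0998  0.006 ]
plate_end_a [316.0, 293.6] 0.76 [ 0.6014 -0.2775  0.006 ]
plate_end_a [317.7, 172.2] 0.56 [ 0.5061 -0.3065  0.006 ]
plate_end_b [316.0, 293.6] 0.76 [ 0.6014 -0.2775  0.006 ]
plate_end_b [317.7, 172.2] 0.56 [ 0.5061 -0.3065  0.006 ]
plate [315.6, 232.7] 0.7 [ 0.5517 -0.2937  0.006 ]
((552.8934326171875, -292.102783203125), (100.72881317138672, 64.03793334960938), 17.493724822998047) 10176 0.01196232166432279 [0.0055 0.0117 0.0129]
tcp [ 0.5506 -0.292   0.1676] heading 17.267885614071123 shift [ -0.8885  -1.2449 137.588 ] turn -0.43211438592887674 t 4.0
```

View pics/w1.png

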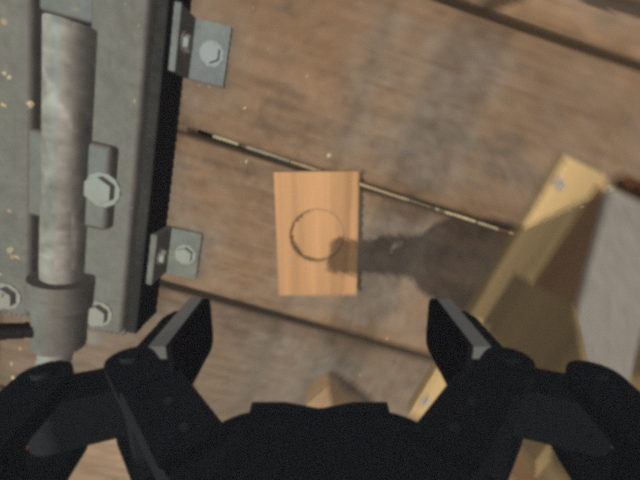

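carry_out --motion '[-2,0,32,0,0,0,0,32,0,0,0,0,32,0,0,0,0,30,0,0,0,0,12,0,0]'

```text
time_s: 4.42
tcp_pos: [0.5513, -0.2902, 0.0258]
ee_rot: [[-0.954, -0.298, -0.003], [-0.298, 0.954, 0.001], [0.002, 0.002, -1.0]]
ft_force: [-0.8, 0.4, -0.1]
gripper_width: 0.0854
gripper_force: 0.0
```

carry_out --motion '[0,0,0,0,255,0,0,0,0,255,0,0,0,0,255,0,0,0,0,255,0,0,0,0,255]'

```text
time_s: 4.83
tcp_pos: [0.5535, -0.292, 0.0311]
ee_rot: [[-0.954, -0.3, 0.004], [-0.3, 0.954, -0.001], [-0.003, -0.002, -1.0]]
ft_force: [-1.9, 0.8, 8.2]
gripper_width: 0.059
gripper_force: 64.8
```

```bash
python3 -c "
from h import *
s=get_state();print(tip_extent,s['gripper_width'],s['gripper_force'],s['ft_force']);go(.5906,-.097,.3,-6.8)"
```

```text
0.025 0.05901635325568743 64.77360248565674 [-1.92295941  0.84515021  8.18319247]
tcp [ 0.55351747 -0.29197206  0.03107448] heading 17.445056752336463 shift [ -94.67230343  174.21968939 -269.06282656] turn 24.245056752336463 t 4.8333
```

carry_out --motion '[0,0,-15,0,255,0,0,-40,0,255,0,0,-40,0,255,0,0,-40,0,255,0,0,-40,0,255]'

```text
time_s: 5.25
tcp_pos: [0.5517, -0.2913, 0.2074]
ee_rot: [[-0.954, -0.299, 0.002], [-0.299, 0.954, -0.001], [-0.002, -0.001, -1.0]]
ft_force: [1.5, -0.0, -1.5]
gripper_width: 0.0587
gripper_force: 64.2
```

carry_out --motion '[0,0,-40,0,255,0,0,-40,6,255,0,0,-30,6,255,0,0,0,6,255,0,0,0,6,255]'

```text
time_s: 5.67
tcp_pos: [0.5523, -0.2918, 0.3178]
ee_rot: [[-0.993, 0.12, 0.006], [0.12, 0.993, -0.002], [-0.006, -0.001, -1.0]]
ft_force: [-0.3, 0.2, -1.5]
gripper_width: 0.0588
gripper_force: 64.2
```

```bash
cat > look.py <<'E'
from h import *
np.set_printoptions(precision=4,suppress=True)
def held(n,save=None):
    c=cam("wrist");s=get_state();R=np.array(s["ee_rot"])
    if save: cv2.imwrite(f"pics/{save}.png",c["img"][:,:,::-1])
    P,col=cloud(c);Q=(P-s["tcp_pos"])@R
    m=(Q[:,2]>-.005)&(Q[:,2]<.05)&(abs(Q[:,0])<.075)&(abs(Q[:,1])<.029);q=Q[m]
    m2=(abs(Q[:,2]-np.median(q[:,2]))<.006)&(abs(Q[:,0])<.075)&(abs(Q[:,1])<.05)
    print("held tool frame",cv2.minAreaRect((q[:,:2]*1000).astype(np.float32)),q.min(0),q.max(0),len(q))
    A=np.c_[q[:,:2],np.ones(len(q))];k=np.linalg.lstsq(A,q[:,2],rcond=None)[0];print("plane slopes deg",np.degrees(np.arctan(k[:2])),"z0",k[2])
    return c
E
python3 - <<'E'
from look import *
c=held("wrist","w2")
for k in("stand_edge","stand_cheeks","stand_ramp"):
    for t in tip_of(k,"wrist")[:2]: print(k,t["centre"],round(t["p"],2),atz(c,t["centre"],.217))
go(.5906,-.097,.3,-6.8)
E
```

```text
held tool frame ((0.8921852111816406, -0.00266265869140625), (98.7716293334961, 57.994842529296875), 0.006474496331065893) [-0.0485 -0.029   0.0155] [0.0503 0.029  0.0309] 30338
plane slopes deg [-0.2753 -0.0193] z0 0.019362499429289234
stand_edge [628.0, 293.6] 0.66 [ 0.6037 -0.0964  0.217 ]
stand_cheeks [541.7, 250.4] 0.88 [ 0.5676 -0.1521  0.217 ]
stand_cheeks [482.3, 199.2] 0.48 [ 0.5304 -0.189   0.217 ]
stand_ramp [516.6, 157.4] 0.84 [ 0.508  -0.1693  0.217 ]
tcp [ 0.5518 -0.291   0.3142] heading -6.329011203787625 shift [-17.1323 197.0829  14.1936] turn 0.47098879621237444 t 5.8667
```

View pics/w2.png

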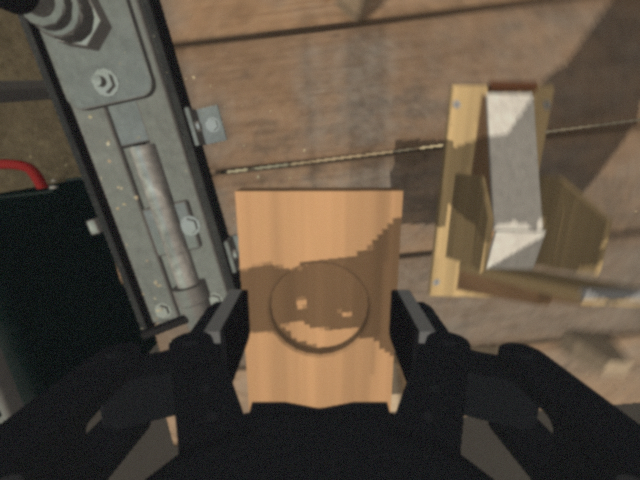

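```bash
python3 - <<'E'
from h import *
np.set_printoptions(precision=4,suppress=True)
c=cam("wrist");P,col=cloud(c);z=P[:,2]
def rect(sel,nm):
    if sel.sum()<20: print(nm,"few");return
    r=cv2.minAreaRect((P[sel][:,:2]*1000).astype(np.float32));print(nm,r,sel.sum())
b=(P[:,0]>.42)&(P[:,0]<.72)&(P[:,1]>-.19)&(P[:,1]<0)
rect(b&(abs(z-.012)<.003),"base")
w=b&(col.min(1)>140)&(np.ptp(col.astype(int),axis=1)<25)&(z>.03)&(z<.12);rect(w,"white")
e=b&(z>.205)&(z<.23);rect(e,"edge");print(P[e].mean(0),P[e].min(0),P[e].max(0))
# ramp fit: height gradient
q=P[w&(P[:,0]<.56)];A=np.c_[q[:,:2],np.ones(len(q))];k=np.linalg.lstsq(A,q[:,2],rcond=None)[0];print("grad heading",np.degrees(np.arctan2(k[1],k[0])),"slope",np.degrees(np.arctan(np.hypot(*k[:2]))))
E
```

```text
base ((571.7353515625, -95.33454895019531), (111.5485610961914, 249.83375549316406), 82.975830078125) 6045
white ((548.50341796875, -93.62211608886719), (46.47453308105469, 160.48826599121094), 83.70263671875) 128
edge ((603.1754150390625, -104.39002990722656), (39.73722457885742, 12.023334503173828), 86.87748718261719) 1092
[ 0.6022 -0.1086  0.2142] [ 0.5964 -0.1244  0.2051] [ 0.61   -0.0844  0.2183]
grad heading -3.815644198267784 slope 25.56167624594211
```

carry_out --motion '[-3,39,0,0.7,255,-4,39,0,0,255,-3,39,0,0,255,-4,39,0,0,255,-3,40,0,0,255]'

```text
time_s: 6.33
tcp_pos: [0.593, -0.0971, 0.3135]
ee_rot: [[-0.992, 0.124, 0.0], [0.124, 0.992, 0.0], [-0.0, 0.0, -1.0]]
ft_force: [1.8, 0.7, 0.4]
gripper_width: 0.0589
gripper_force: 64.3
```

carry_out --motion '[0,0,0,0,255,0,0,10,0,255,0,0,15,0,255,0,0,10,0,255,0,0,0,0,255]'

```text
time_s: 6.75
tcp_pos: [0.5917, -0.0998, 0.2757]
ee_rot: [[-0.992, 0.127, -0.004], [0.127, 0.992, -0.0], [0.004, -0.001, -1.0]]
ft_force: [-0.2, 0.7, -0.5]
gripper_width: 0.0588
gripper_force: 64.4
```

```bash
python3 - <<'E'
from look import *
c=held("wrist")
go(.591,-.0977,.255,-7)
E
```

```text
held tool frame ((1.5183753967285156, -0.0002651214599609375), (98.90474700927734, 57.99638748168945), 0.0037726822774857283) [-0.0479 -0.029  -0.0001] [0.051  0.029  0.0335] 30336
plane slopes deg [-0.4768  0.0695] z0 0.02217455941851188
tcp [ 0.5922 -0.0998  0.2771] heading -7.281807937346255 shift [ 1.363   1.9009 22.0595] turn -0.2818079373462554 t 6.8
```

carry_out --motion '[1,2,8,-0.3,255,0,0,8,0,255,0,0,4,0,255,0,0,0,0,255,0,0,0,0,255]'

```text
time_s: 7.22
tcp_pos: [0.5923, -0.0966, 0.2581]
ee_rot: [[-0.993, 0.121, -0.0], [0.121, 0.993, 0.0], [0.0, -0.0, -1.0]]
ft_force: [-0.3, 0.4, -0.9]
gripper_width: 0.0587
gripper_force: 64.4
```

```bash
python3 - <<'E'
from look import *
c=held("wrist","w3")
go(.591,-.0977,.256,-7);print(get_state()["ft_force"])
s=cam("scene");x=s["img"][190:300,270:430];cv2.imwrite("pics/s3.png",cv2.resize(x,None,fx=4,fy=4,interpolation=cv2.INTER_CUBIC)[:,:,::-1])
E
```

```text
held tool frame ((1.4381141662597656, -0.0018901824951171875), (98.44798278808594, 57.99509811401367), 0.004170750267803669) [-0.0478 -0.029  -0.0039] [0.0507 0.029  0.0324] 30376
plane slopes deg [-0.4236  0.1335] z0 0.021092588480501183
tcp [ 0.5924 -0.0966  0.2584] heading -6.926052729278984 shift [ 1.291  -1.2855  2.4465] turn 0.07394727072101581 t 7.2667
[-0.3582 -0.3129 -0.9086]
```

View pics/s3.png

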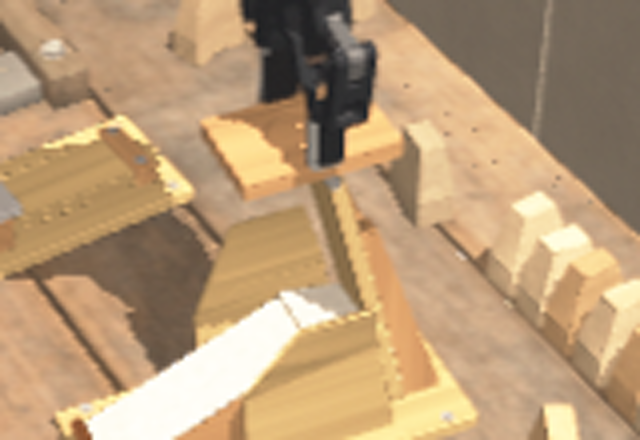

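carry_out --motion '[1,-1,2,0,255,0,0,0,0,255,0,0,0,0,0,0,0,0,0,0,0,0,0,0,0]'

```text
time_s: 7.73
tcp_pos: [0.5913, -0.0974, 0.2565]
ee_rot: [[-0.993, 0.121, 0.0], [0.121, 0.993, 0.0], [-0.0, 0.0, -1.0]]
ft_force: [-1.1, -0.0, -0.2]
gripper_width: 0.0854
gripper_force: 0.0
```

carry_out --motion '[0,0,0,0,0,0,0,0,0,0,0,0,0,0,0,0,0,0,0,0,0,0,0,0,0]'

```text
time_s: 8.15
tcp_pos: [0.5913, -0.0974, 0.2563]
ee_rot: [[-0.993, 0.121, 0.0], [0.121, 0.993, 0.0], [-0.0, 0.0, -1.0]]
ft_force: [0.5, -0.1, 0.0]
gripper_width: 0.0853
gripper_force: 0.0
```

carry_out --motion '[0,0,0,0,0,0,0,0,0,0,0,0,0,0,0,0,0,0,0,0,0,0,0,0,0]'

```text
time_s: 8.57
tcp_pos: [0.5913, -0.0974, 0.2563]
ee_rot: [[-0.993, 0.121, 0.0], [0.121, 0.993, 0.0], [0.0, 0.0, -1.0]]
ft_force: [-0.9, -0.7, -0.9]
gripper_width: 0.0853
gripper_force: 0.0
```

```bash
python3 - <<'E'
from look import *
s=cam("scene");x=s["img"][190:320,260:420];cv2.imwrite("pics/s4.png",cv2.resize(x,None,fx=4,fy=4,interpolation=cv2.INTER_CUBIC)[:,:,::-1])
print(get_state()["ft_force"],get_state()["gripper_width"])
E
```

```text
[-0.2864 -0.3145  0.1633] 0.08556604938020397
```

View pics/s4.png

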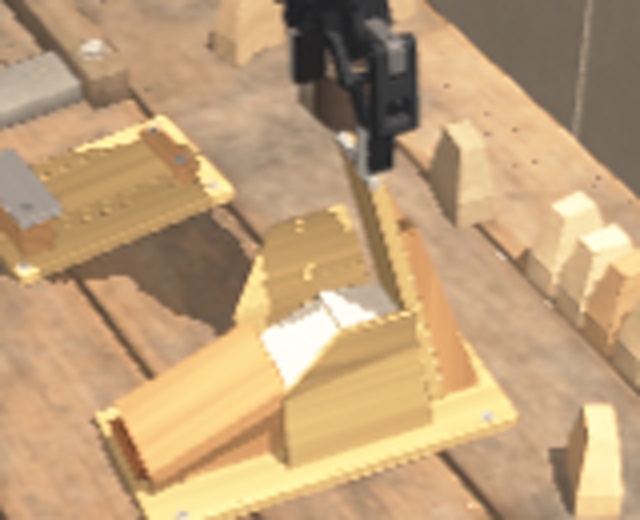

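carry_out --motion '[0,0,-20,0,0,30,0,-5,0,0,31,0,0,0,0,30,0,0,0,0,0,0,0,0,0]'

```text
time_s: 9.03
tcp_pos: [0.497, -0.0868, 0.2814]
ee_rot: [[-0.993, 0.122, -0.001], [0.122, 0.993, 0.003], [0.001, 0.003, -1.0]]
ft_force: [1.6, 0.1, 0.6]
gripper_width: 0.0854
gripper_force: 0.0
```

```bash
python3 - <<'E'
from look import *
c=cam("wrist");cv2.imwrite("pics/w5.png",c["img"][:,:,::-1]);st=get_state()
for k in("plate_center","plate_end_a"):
    for t in tip_of(k,"wrist")[:2]: print(k,t["centre"],round(t["p"],2),atd(c,t["centre"]))
P,col=cloud(c)
o=np.array([.5717,-.0953]);a=np.radians(-7.);Rz=np.array([[np.cos(a),-np.sin(a)],[np.sin(a),np.cos(a)]])
S=np.c_[(P[:,:2]-o)@Rz,P[:,2]]
# ramp-plane: point (-48,0,58), slope 24deg
n=np.array([-np.sin(np.radians(24)),0,np.cos(np.radians(24))]);t=np.array([n[2],0,-n[0]])
D=(S-[-.048,0,.058])@n;T=(S-[-.048,0,.058])@t
m=(abs(D-.012)<.005)&(abs(S[:,1])<.06)&(T>-.09)&(T<.06)
r=cv2.minAreaRect((np.c_[T,S[:,1]][m]*1000).astype(np.float32));print("plate in ramp plane",r,np.median(D[m]),m.sum())
T0,y0=np.array(r[0])/1000
s=np.array([-.048,0,.058])+t*T0+n*.006;s[1]=y0;w=np.r_[o+Rz@s[:2],s[2]];print("centre stand",s,"world",w)
go(w[0],w[1],w[2]+.02,-7)
E
```

```text
plate_center [319.3, 219.2] 0.76 [ 0.4992 -0.0861  0.0605]
plate_end_a [321.8, 172.1] 0.93 [ 0.4567 -0.0783  0.0406]
plate_end_a [316.6, 270.2] 0.92 [ 0.5438 -0.0942  0.0794]
plate in ramp plane ((-11.038909912109375, 0.5160026550292969), (86.38562774658203, 141.10569763183594), 89.93738555908203) 0.012194963617114543 7446
centre stand [-0.0605  0.0005  0.059 ] world [ 0.5117 -0.0874  0.059 ]
tcp [ 0.5012 -0.0862  0.2818] heading -6.894827137476804 shift [-10.2836  -0.195  202.7733] turn 0.10517286252319558 t 9.1833
```

View pics/w5.png

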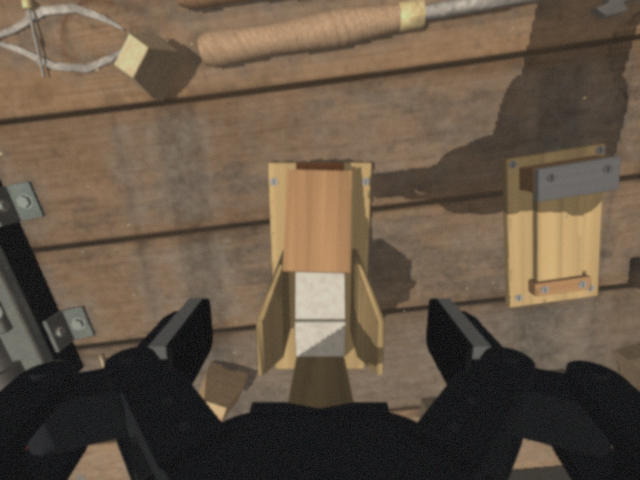

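carry_out --motion '[0,0,40,1,0,0,0,40,0,0,0,0,40,0,0,0,0,35,0,0,0,0,25,0,0]'

```text
time_s: 9.6
tcp_pos: [0.5003, -0.0867, 0.0979]
ee_rot: [[-0.99, 0.138, -0.003], [0.138, 0.99, -0.001], [0.003, -0.002, -1.0]]
ft_force: [1.7, 0.8, 0.0]
gripper_width: 0.0854
gripper_force: 0.0
```

carry_out --motion '[0,0,15,0,0,0,0,12,0,0,0,0,0,0,0,0,0,0,0,0,0,0,0,0,0]'

```text
time_s: 10.02
tcp_pos: [0.5019, -0.0866, 0.0753]
ee_rot: [[-0.99, 0.138, 0.002], [0.138, 0.99, -0.0], [-0.002, 0.0, -1.0]]
ft_force: [-0.4, -0.3, -0.2]
gripper_width: 0.0848
gripper_force: 0.0
```

```bash
python3 -c "
from look import *
print(get_state()['ft_force']);go(.501,-.0865,.074,-8)
c=cam('wrist')
for k in('plate_center','plate_end_a'):
    for t in tip_of(k,'wrist')[:2]: print(k,t['centre'],round(t['p'],2),atd(c,t['centre']))
"
```

```text
[-0.4324 -0.3472 -0.2306]
tcp [ 0.5019 -0.0866  0.0753] heading -7.929539015021805 shift [0.9501 0.0185 1.2647] turn 0.07046098497819475 t 10.0167
plate_center [312.5, 303.9] 0.84 [ 0.4971 -0.0884  0.0591]
plate_end_a [317.0, 192.0] 0.68 [ 0.4548 -0.0807  0.0405]
```

carry_out --motion '[1,0,1,0,255,0,0,0,0,255,0,0,0,0,255,0,0,0,0,255,0,0,0,0,255]'

```text
time_s: 10.58
tcp_pos: [0.5001, -0.0862, 0.0741]
ee_rot: [[-0.99, 0.138, 0.0], [0.138, 0.99, 0.001], [-0.0, 0.001, -1.0]]
ft_force: [-4.1, 1.6, 9.7]
gripper_width: 0.062
gripper_force: 63.3
```

carry_out --motion '[0,0,-8,0,255,3,0,-20,0,255,3,0,-35,0,255,0,0,-40,0,255,0,0,-35,-7,255]'

```text
time_s: 11.0
tcp_pos: [0.4935, -0.0859, 0.2137]
ee_rot: [[-1.0, 0.02, 0.0], [0.02, 1.0, -0.0], [-0.0, -0.0, -1.0]]
ft_force: [0.3, 0.4, -1.2]
gripper_width: 0.0616
gripper_force: 65.4
```

```bash
python3 - <<'E'
from look import *
c=held("wrist","w6");print(get_state()["gripper_width"],get_state()["gripper_force"])
for k in("board_seat","board_lip","board_stop","drilling_board","plate_center","plate_end_a"):
    for t in tip_of(k,"wrist")[:2]: print(k,t["centre"],round(t["p"],2),atz(c,t["centre"],.022),atd(c,t["centre"]))
P,col=cloud(c);z=P[:,2];b=(P[:,0]>.42)&(P[:,0]<.68)&(P[:,1]>.08)&(P[:,1]<.26)
for lo,hi in((.009,.015),(.009,.06)):
    m=b&(z>lo)&(z<hi);print(cv2.minAreaRect((P[m][:,:2]*1000).astype(np.float32)) if m.sum()>20 else 0,m.sum())
go(.552,.168,.2,2)
E
```

```text
held tool frame ((10.208526611328125, -0.0008487701416015625), (81.80909729003906, 57.99667739868164), 0.0007312995148822665) [-0.0307 -0.029   0.0049] [0.0511 0.029  0.0427] 30199
plane slopes deg [23.5128  0.0201] z0 0.018763316538302297
0.061649566825715436 65.41715025901794
board_seat [600.9, 284.6] 0.86 [0.5561 0.1703 0.022 ] [0.5562 0.1704 0.0219]
board_lip [620.5, 239.9] 0.72 [0.5141 0.1793 0.022 ] [0.5071 0.1584 0.0466]
board_stop [595.3, 333.9] 0.59 [0.6063 0.1742 0.022 ] [0.6052 0.1726 0.0239]
board_stop [318.9, 305.6] 0.53 [ 0.5727 -0.0875  0.022 ] [ 0.4894 -0.0856  0.1982]
drilling_board [583.2, 278.2] 0.86 [0.5496 0.1535 0.022 ] [0.5496 0.1535 0.0219]
plate_center [320.9, 195.2] 0.7 [ 0.4688 -0.0837  0.022 ] [ 0.4473 -0.0839  0.1794]
plate_center [319.6, 310.8] 0.58 [ 0.5781 -0.0869  0.022 ] [ 0.4914 -0.0853  0.1989]
plate_end_a [320.6, 196.1] 0.55 [ 0.4696 -0.0839  0.022 ] [ 0.4476 -0.0841  0.1795]
plate_end_a [318.5, 311.3] 0.48 [ 0.5786 -0.088   0.022 ] [ 0.4916 -0.0858  0.1989]
((553.035400390625, 167.1229248046875), (172.46469116210938, 101.3438720703125), 2.40576171875) 7355
((549.1300659179688, 147.92721557617188), (210.72817993164062, 125.52855682373047), 11.600987434387207) 17325
tcp [ 0.4932 -0.0854  0.2102] heading -0.9632919294497472 shift [-54.5261 254.33    10.0243] turn -2.9632919294497473 t 11.35
```

View pics/w6.png

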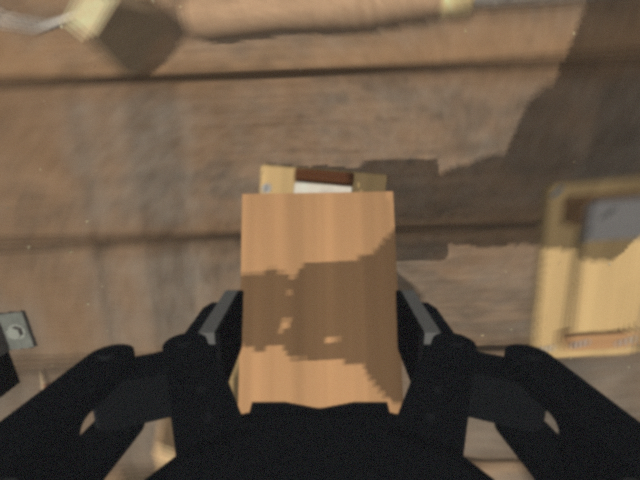

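```bash
python3 - <<'E'
from look import *
print(get_state()["tcp_pos"])
c=held("wrist")
s=get_state();print(s["tcp_pos"],s["time_s"]);R=np.array(s["ee_rot"])
P,col=cloud(c);Q=(P-s["tcp_pos"])@R
for x in(-.02,0,.02,.04,.046): 
    m=(abs(Q[:,0]-x)<.002)&(abs(Q[:,1])<.02)&(Q[:,2]<.06);print(x,np.median(Q[m][:,2]),m.sum())
m=(abs(Q[:,1])<.02)&(Q[:,2]<.06);print(Q[m][:,0].max(),np.percentile(Q[m][:,0],99.8))
print("cam in tool",R.T@(np.array(c["xyz"])-s["tcp_pos"]))
E
```

```text
[ 0.4932 -0.0854  0.2102]
held tool frame ((7.254173278808594, 0.00153350830078125), (57.994075775146484, 81.65086364746094), 89.99078369140625) [-0.0336 -0.029  -0.002 ] [0.0481 0.029  0.0366] 30180
plane slopes deg [24.0161 -0.4239] z0 0.013647919227998767
[ 0.4932 -0.0854  0.2101] 11.4
-0.02 0.004681102821476257 1165
0 0.013727392700333333 1108
0.02 -0.07184116743462893 7151
0.04 0.031504957670980216 965
0.046 0.03408032788178994 844
0.048082782975172066 0.04726278703527077
cam in tool [ 0.0671  0.0005 -0.1176]
```

carry_out --motion '[0,40,0,-3.4,255,0,40,0,0,255,-10,38,0,0,255,-15,36,0,0,255,-17,36,0,0,255]'

```text
time_s: 11.82
tcp_pos: [0.5295, 0.1081, 0.2104]
ee_rot: [[-0.999, -0.043, -0.002], [-0.043, 0.999, 0.0], [0.002, 0.0, -1.0]]
ft_force: [1.4, -0.4, 0.1]
gripper_width: 0.0619
gripper_force: 65.4
```

carry_out --motion '[-12,36,0,0,255,-4,26,20,0,255,0,0,30,0,255,0,0,20,0,255,0,0,0,0,255]'

```text
time_s: 12.23
tcp_pos: [0.5405, 0.1683, 0.1359]
ee_rot: [[-0.999, -0.044, -0.008], [-0.044, 0.999, -0.004], [0.008, -0.004, -1.0]]
ft_force: [-1.8, -1.0, -0.5]
gripper_width: 0.0619
gripper_force: 65.5
```

```bash
python3 - <<'E'
from look import *
print(get_state()["tcp_pos"])
c=held("wrist","w7")
for k in("board_lip","board_stop","board_seat"):
    for t in tip_of(k,"wrist")[:2]: print(k,t["centre"],round(t["p"],2),atd(c,t["centre"]))
P,col=cloud(c);z=P[:,2];b=(P[:,0]>.42)&(P[:,0]<.68)&(P[:,1]>.1)&(P[:,1]<.24)
m=b&(z>.009)&(z<.0155);r=cv2.minAreaRect((P[m][:,:2]*1000).astype(np.float32));print(r,m.sum())
m=b&(z>.042)&(z<.052)&(P[:,0]<.54);q=P[m];print("lip",cv2.minAreaRect((q[:,:2]*1000).astype(np.float32)),np.median(q[:,2]),m.sum())
go(.565,.1676,.12,2.4)
E
```

```text
[0.5405 0.1683 0.1359]
held tool frame ((8.828153610229492, 0.000995635986328125), (81.36051940917969, 57.9946403503418), 0.001004755380563438) [-0.0319 -0.029   0.0004] [0.0495 0.029  0.0394] 30181
plane slopes deg [23.8434 -0.3262] z0 0.015901036370584917
((485.40875244140625, 165.53115844726562), (37.14496994018555, 100.55946350097656), 2.1378612518310547) 3099
lip ((487.3782043457031, 179.87591552734375), (22.495574951171875, 104.68927764892578), 2.7306430339813232) 0.046960281913338425 5313
tcp [0.5442 0.1685 0.1426] heading 2.415813802804178 shift [-20.745   -1.8222  22.6045] turn 0.01581380280417788 t 12.4333
```

View pics/w7.png

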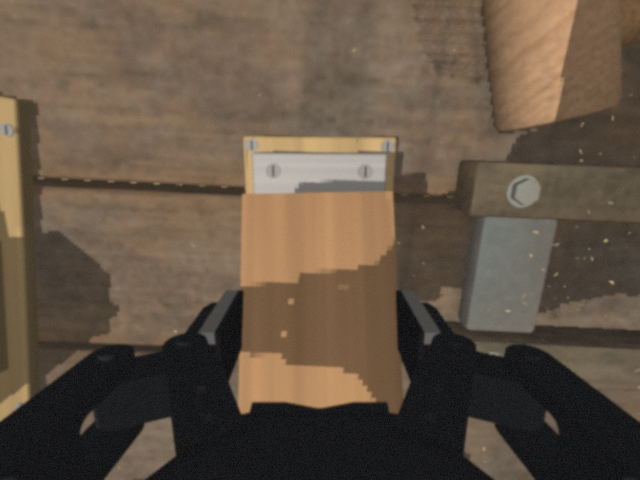

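carry_out --motion '[-11,-1,10,0,255,-10,0,12,0,255,0,0,0,0,255,0,0,0,0,255,0,0,0,0,255]'

```text
time_s: 12.85
tcp_pos: [0.5647, 0.1687, 0.1206]
ee_rot: [[-0.999, -0.043, 0.001], [-0.043, 0.999, 0.001], [-0.001, 0.001, -1.0]]
ft_force: [0.3, 0.3, -1.4]
gripper_width: 0.0619
gripper_force: 65.5
```

```bash
cat > bd.py <<'E'
from look import *
def bd():
    c=held("wrist");s=get_state();R=np.array(s["ee_rot"])
    o=np.array([.5529,.1671]);a=np.radians(2.3)
    t=np.array(s["tcp_pos"]);d=t[:2]-o;f=np.array([np.cos(a),np.sin(a)]);l=np.array([-f[1],f[0]])
    print("tcp in board mm",d@f*1000,d@l*1000,t[2]*1000,"heading-2.3:",np.degrees(np.arctan2(-R[1,0],-R[0,0]))-2.3,"F",s["ft_force"],"t",s["time_s"],s["gripper_width"])
    P,col=cloud(c);b=np.c_[(P[:,:2]-o)@np.c_[f,l],P[:,2]]
    m=(b[:,0]<-44)&(abs(b[:,2]-.047)<.004)&(abs(b[:,1])<.04)&(b[:,0]>-.09)
    if m.sum()>30:print("lip x range",np.percentile(b[m][:,0],[1,99]),np.median(b[m][:,2]))
    m=(abs(b[:,1])<.02)&(abs(b[:,0]+.03)<.1);q=b[m]
    for x in(-.04,-.03,-.02,-.01,0,.01,.02):
        k=abs(q[:,0]-x)<.0015
        if k.sum()>10: print("x",x,"top z",np.median(q[k][:,2]),end="; ")
    print()
    return c
if __name__=="__main__": bd()
E
python3 bd.py
```

```text
held tool frame ((7.133552551269531, 0.009037017822265625), (58.0029296875, 81.77593231201172), 89.98065948486328) [-0.0338 -0.029  -0.0019] [0.048  0.029  0.0366] 30182
plane slopes deg [23.9908 -0.3598] z0 0.013772314110898527
tcp in board mm 11.772254698694 1.2817782524232124 120.55798759874116 heading-2.3: 0.16184419866927113 F [-0.4261 -0.0471 -0.1776] t 12.9 0.061859072849924195
x -0.04 top z 0.021907816879570274; x -0.03 top z 0.0876391372782786; x -0.02 top z 0.09255760334236436; x -0.01 top z 0.0976931138931901; x 0 top z 0.17937770415358184; x 0.01 top z 0.10594137058573772; x 0.02 top z 0.11044702179683624;
```

carry_out --motion '[0,-1,15,0,255,0,0,15,0,255,0,0,12,0,255,0,0,9,0,255,0,0,0,0,255]'

```text
time_s: 13.32
tcp_pos: [0.5637, 0.1678, 0.0671]
ee_rot: [[-0.999, -0.043, -0.002], [-0.043, 0.999, -0.0], [0.002, -0.0, -1.0]]
ft_force: [-0.4, 0.3, 1.4]
gripper_width: 0.0617
gripper_force: 65.6
```

```bash
python3 bd.py
```

```text
held tool frame ((20.993507385253906, 0.0002956390380859375), (57.993980407714844, 108.0080337524414), 89.99942016601562) [-0.033  -0.029  -0.0005] [0.075  0.029  0.0487] 40226
plane slopes deg [13.1422 -0.1227] z0 0.014452876853437734
tcp in board mm 11.25593887072896 0.22210209168826522 68.0583158149141 heading-2.3: 0.17963858258603338 F [ 0.7788 -0.2726  0.2679] t 13.3667 0.062067571724848475
x -0.04 top z 0.021934446676262986; x -0.03 top z 0.03596649342009903; x -0.02 top z 0.04025790238701567; x -0.01 top z 0.13927201478488171; x 0 top z 0.1252810318058337; x 0.01 top z 0.053152973955179234; x 0.02 top z 0.05739533406976299;
```

carry_out --motion '[2,0,-1,0,255,5,0,0,0,255,4,0,0,0,255,3,0,0,0,255,0,0,0,0,255]'

```text
time_s: 13.78
tcp_pos: [0.5498, 0.1673, 0.0696]
ee_rot: [[-0.999, -0.043, -0.0], [-0.043, 0.999, 0.0], [0.0, 0.001, -1.0]]
ft_force: [0.1, 0.1, -0.6]
gripper_width: 0.0617
gripper_force: 65.5
```

carry_out --motion '[0,0,0,0,255,0,0,0,0,255]'

```text
time_s: 13.95
tcp_pos: [0.5506, 0.1672, 0.0695]
ee_rot: [[-0.999, -0.043, 0.0], [-0.043, 0.999, 0.0], [-0.0, 0.0, -1.0]]
ft_force: [0.2, 0.0, -0.5]
gripper_width: 0.0618
gripper_force: 65.5
```

```bash
python3 bd.py
```

```text
held tool frame ((20.216575622558594, 0.000759124755859375), (106.96908569335938, 57.9951057434082), 0.006583679001778364) [-0.0333 -0.029  -0.0021] [0.0737 0.029  0.0335] 40410
plane slopes deg [12.4453 -0.2314] z0 0.012920403405250282
tcp in board mm -2.2543999469807066 0.1891077966931049 69.40519062564705 heading-2.3: 0.17600746483782093 F [-0.6488  0.4454 -0.7182] t 14.0 0.06202788354369949
x -0.04 top z 0.03891600072425058; x -0.03 top z 0.04342102910028728; x -0.02 top z 0.1322725962017504; x -0.01 top z 0.05235191947166222; x 0 top z 0.056762597564833345; x 0.01 top z 0.06126506653745073; x 0.02 top z 0.06573059052864819;
```

carry_out --motion '[0,0,2,0,255,0,0,2,0,255,-0.5,0,2,0,255,0,0,2,0,255,0,0,0,0,255]'

```text
time_s: 14.42
tcp_pos: [0.5532, 0.1672, 0.0627]
ee_rot: [[-0.999, -0.043, 0.004], [-0.043, 0.999, 0.001], [-0.004, 0.001, -1.0]]
ft_force: [2.9, -1.6, 10.6]
gripper_width: 0.0615
gripper_force: 68.5
```

```bash
python3 bd.py
```

```text
held tool frame ((19.78644561767578, 0.0002460479736328125), (110.32804870605469, 57.997955322265625), 0.000606366025749594) [-0.0354 -0.029   0.0007] [0.075  0.029  0.0296] 42061
plane slopes deg [ 6.274  -0.1529] z0 0.012525762451745274
tcp in board mm 0.26472152625693035 0.07097366929616153 62.771276649906866 heading-2.3: 0.1506159252682462 F [ 2.3984 -0.564  10.2322] t 14.4667 0.061964520755278606
x -0.04 top z 0.036121400175823826; x -0.03 top z 0.03938063415683313; x -0.02 top z 0.13468248719042603; x -0.01 top z 0.1201161382675858; x 0 top z 0.049455163271579144; x 0.01 top z 0.05271480610475937; x 0.02 top z 0.0560572411571422;
```

carry_out --motion '[0.5,0,2.5,0,255,0,0,2.5,0,255,0,0,2,0,255,0,0,1,0,255,0,0,0,0,255]'

```text
time_s: 14.88
tcp_pos: [0.5539, 0.1675, 0.0556]
ee_rot: [[-0.999, -0.042, 0.007], [-0.042, 0.999, 0.002], [-0.007, 0.002, -1.0]]
ft_force: [5.6, -0.9, 13.1]
gripper_width: 0.0623
gripper_force: 73.7
```

```bash
python3 bd.py
```

```text
held tool frame ((18.327369689941406, -0.0006771087646484375), (57.99782943725586, 113.3434066772461), 89.99781036376953) [-0.0383 -0.029   0.0041] [0.075  0.029  0.0219] 43390
plane slopes deg [ 0.0698 -0.0337] z0 0.011376059909741642
tcp in board mm 0.9787139875826029 0.3575468426288357 55.640175887480886 heading-2.3: 0.13740445316786598 F [ 6.6937 -0.4109 13.3173] t 14.9333 0.061678625405453526
x -0.04 top z 0.03552346714392196; x -0.03 top z 0.03747196038372223; x -0.02 top z 0.12756161688701687; x -0.01 top z 0.11346954682766788; x 0 top z 0.04341279609973664; x 0.01 top z 0.04528198292074134; x 0.02 top z 0.04725020766186916;
```

carry_out --motion '[0,0,2.5,0,255,0,0,2.5,0,255,0,0,1.5,0,255,0,0,1,0,255,0,0,0,0,255]'

```text
time_s: 15.35
tcp_pos: [0.554, 0.1678, 0.0481]
ee_rot: [[-0.999, -0.043, 0.007], [-0.043, 0.999, 0.002], [-0.007, 0.002, -1.0]]
ft_force: [7.1, 0.4, 12.4]
gripper_width: 0.0619
gripper_force: 77.7
```

```bash
python3 bd.py
```

```text
held tool frame ((17.75002670288086, 0.000270843505859375), (114.44544219970703, 57.997554779052734), 0.00011441298556746915) [-0.0395 -0.029  -0.0024] [0.075  0.029  0.0157] 45115
plane slopes deg [-6.3116  0.0456] z0 0.010265031242158874
tcp in board mm 1.136746693445631 0.6268124328535739 48.16750029098879 heading-2.3: 0.13567359001531054 F [ 6.2421  0.8231 12.2563] t 15.4 0.06173129636746627
x -0.04 top z 0.03454403528011349; x -0.03 top z 0.03514683980316083; x -0.02 top z 0.12008394451124825; x -0.01 top z 0.10609852099991052; x 0 top z 0.037088578027055896; x 0.01 top z 0.037702906450021; x 0.02 top z 0.03831287926205745;
```

carry_out --motion '[0,0,1.2,0,255,0,0,1.2,0,255,0,0,0.8,0,255,0,0,0,0,255,0,0,0,0,255]'

```text
time_s: 15.82
tcp_pos: [0.5543, 0.1678, 0.0451]
ee_rot: [[-0.999, -0.042, 0.008], [-0.042, 0.999, 0.002], [-0.008, 0.002, -1.0]]
ft_force: [7.4, -0.6, 11.9]
gripper_width: 0.062
gripper_force: 79.1
```

```bash
python3 bd.py
```

```text
held tool frame ((17.112903594970703, 0.00189971923828125), (57.99860763549805, 115.77376556396484), 89.99832916259766) [-0.0408 -0.029  -0.005 ] [0.075  0.029  0.0131] 45879
plane slopes deg [-8.8082  0.0479] z0 0.00977721015825185
tcp in board mm 1.4664136350546915 0.6184685538846019 45.088324336421394 heading-2.3: 0.13196877920788985 F [ 8.2426  0.728  10.8976] t 15.8667 0.06213350466558151
x -0.04 top z 0.034002885185661205; x -0.03 top z 0.03415516570324441; x -0.02 top z 0.11706783153491052; x -0.01 top z 0.10330618050357819; x 0 top z 0.03451734371374625; x 0.01 top z 0.03469366932334342; x 0.02 top z 0.034743868853199425;
```

carry_out --motion '[0,0,0,0,0,0,0,0,0,0,0,0,0,0,0,0,0,0,0,0,0,0,0,0,0]'

```text
time_s: 16.28
tcp_pos: [0.5501, 0.1671, 0.0422]
ee_rot: [[-0.999, -0.043, -0.001], [-0.043, 0.999, -0.0], [0.001, -0.0, -1.0]]
ft_force: [0.2, -0.3, 0.2]
gripper_width: 0.0853
gripper_force: 0.0
```

carry_out --motion '[0,0,-10,0,0,0,0,-30,0,0,0,0,-40,0,0,0,0,-40,0,0,0,0,-20,0,0]'

```text
time_s: 16.7
tcp_pos: [0.5519, 0.1671, 0.1881]
ee_rot: [[-0.999, -0.042, 0.005], [-0.042, 0.999, 0.002], [-0.005, 0.002, -1.0]]
ft_force: [1.3, 0.2, 1.0]
gripper_width: 0.085
gripper_force: 0.0
```

```bash
python3 - <<'E'
from look import *
cam("wrist");c=cam("wrist");cv2.imwrite("pics/w9.png",c["img"][:,:,::-1]);print(get_state()["tcp_pos"],get_state()["ft_force"])
P,col=cloud(c);o=np.array([.5529,.1671]);a=np.radians(2.3);f=np.array([np.cos(a),np.sin(a)]);l=np.array([-f[1],f[0]])
b=np.c_[(P[:,:2]-o)@np.c_[f,l],P[:,2]]
m=(abs(b[:,0])<.07)&(abs(b[:,1])<.045)&(abs(b[:,2]-.034)<.004);q=b[m]
print(cv2.minAreaRect((q[:,:2]*1000).astype(np.float32)),np.median(q[:,2]),m.sum())
A=np.c_[q[:,:2],np.ones(len(q))];k=np.linalg.lstsq(A,q[:,2],rcond=None)[0];print(np.degrees(np.arctan(k[:2])),k[2])
E
```

```text
[0.5526 0.1676 0.1878] [ 0.0377 -0.2669 -0.2306]
((9.382354736328125, 1.0232410430908203), (64.136474609375, 105.11729431152344), 89.88302612304688) 0.03390972747262419 9092
[-0.0171 -0.0589] 0.033919961937923696
```

View pics/w9.png

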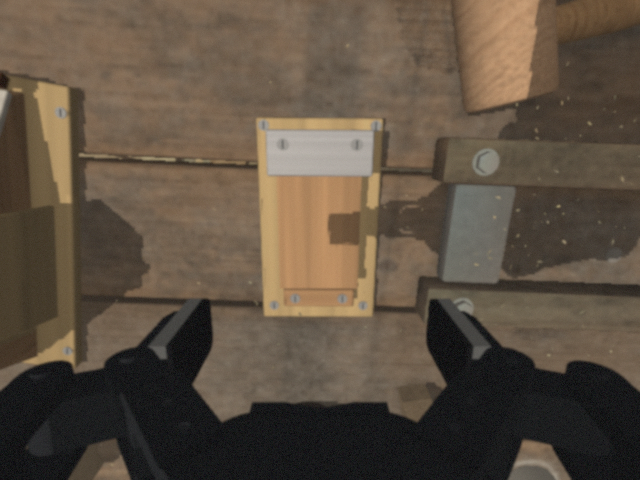

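```bash
python3 -c "
from workcell import hand_in
print(hand_in())"
```

```text
the job is handed in; nothing more can be done
None
```

The plate tipped over on the stand and now lies flat on the drilling board's bed, back up, between fence and stop with one end under the lip. It is released, and the job was handed in at about 17 s of the 64 s. No verdict came back, but the last wrist picture showed it level to about 0.1° and 1 mm off centre sideways.

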